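# Stow the canister and latch the caddy gate

## Task

Stand the orange screw-cap canister upright in the empty bay of the wooden caddy and let go of it. Then push the caddy's gate shut, firmly but gently (never harder than 20 N), until its sprung tongue has snapped in behind the strike pin and the gate stays latched by itself, snug on its bumper. Leave the jar and the jug standing where they are.

Things in the scene. Friction and masses are not known exactly. Their poses are not given: they have to be found in the camera images.
- canister_mid (a point): centre, half-way up, of the loose orange plastic canister: upright cylinder 62 mm in diameter and 96 mm tall, with a ribbed twist cap 52 mm in diameter and 24 mm tall on top, 120 mm in all, about 0.28 kg. The point is 60 mm above its underside; z is its upright axis.
- caddy: wooden caddy, open on top, fixed to the counter: 171 mm deep (x) by 220 mm wide (y), walls 50 mm high, 10 mm thick. Origin under its middle at counter height; x points from the gate side (front, towards the robot) to the back wall, y to its left, z up. A divider makes a left bay (+y, holding the jar) and a right bay (-y, empty). The front is closed by the gate, ajar at the start.
- bay (a point): middle of the floor of the empty right bay (the floor's top face, 6 mm above the counter). Bay 100 mm wide (y), walls 50 mm high, open above: lower the canister in from above. Back wall 53 mm behind this point (+x); the floor ends 56 mm in front of it (-x), where the gate shuts. Axes as the caddy's.
- hinge (a point): the gate's upright hinge axis, at counter height, at the caddy's front left end. It does not move; axes as the caddy's. At gate angle 0 the gate runs from here along the caddy's -y; its front face lies 6 mm in front of (-x) this axis.
- gate (a joint): angle of the gate about its hinge (rad): 0 = in line with the caddy's front, positive = swung open towards the caddy's -x (0.3 to 0.45 at the start). Smooth lacquered panel 12 mm thick, 190 mm long, 4 to 50 mm above the counter; light friction keeps it where it is left. The strike is set elsewhere in its slot each time: the gate latches anywhere from -0.07 to 0.07, to be found by feel.
- gate_end (a point): point on the gate's front face, 150 mm from the hinge, 30 mm above the counter: push here, square to the face. Moves with the gate; x is square to the gate into the caddy, y along it to the hinge. Force here: climbs to 4-11 N as the tongue rides up, drops as it snaps in, then climbs 11 N per mm on a rubber bumper. 13 to 15 N against the bumper has latched it; over 20 N breaks it.
- tongue (a joint): how far (m) the sloped brass tongue in the steel latch case (36 mm long, flush with the gate's faces, top 66 mm above the counter, at its free end) is pressed in: 0 = fully out (ahead of the pin or snapped in behind it), up to 0.007 as it rides over the upright roller pin of the strike. It meets the pin 17 mm before latching, about 0.085 rad. Spring 2.4 N, rising to 4.5 N.
- jug: glass measuring jug with a handle, 90 mm in diameter, 130 mm tall, origin under its middle. It stands left of the caddy; it and the canister may have changed places. Leave it standing where it is.
- jar: amber glass jar with a steel lid, 58 mm in diameter, 80 mm tall, origin under its middle, standing in the caddy's left bay. Leave it there.
- bumper (a joint): how far (m) the small rubber bumper behind the gate's free end, on the strike plate, is pressed in by the latch's stop tab. 0 = not touched; the latched gate is held snug against it and keeps it pressed in by 0.0003 to 0.0012. Stiff, 6 N per mm at the bumper, 205 mm from the hinge.

How it is judged:
On the way, in this order (a step that is already met when the one before it is completed fails the run):
1. the canister stands upright on the floor of the empty bay, let go (horizontal distance between canister_mid and bay below 0.03 m and z of canister_mid in the frame of bay below 0.064 m and angle between canister_mid's own z axis and vertical below 0.1 rad and contact force between the fingers and canister below 0.05 N), for 0.2 s.
2. the gate is shut and its tongue has snapped in behind the strike pin (value of joint bumper above 0.00015 m and value of joint tongue below 0.0015 m), for 0.2 s.
At the end, for the whole second after the job is handed in: The gate is latched and stays so untouched (held on its bumper, pressed in by more than 0.15 mm, with the tongue out to within 1.5 mm), and the canister stands at rest on the floor of the right bay, upright to 0.1 rad, its axis within 30 mm of the bay's middle (all of step 2 and horizontal distance between canister_mid and bay below 0.03 m and z of canister_mid in the frame of bay below 0.064 m and angle between canister_mid's own z axis and vertical below 0.1 rad and linear speed of canister below 0.02 m/s).
It fails at once if the gate is pushed with more than 20 N (contact force between any of the fingers, the arm and gate above 20 N).
It fails at once if the jug or the jar is shifted by more than 20 mm or tipped (distance of any of jug, jar from where it was at the start of the episode above 0.02 m or angle between any of jug, jar's own z axis and vertical above 0.2 rad).
It also fails if it takes over 64 s, if anything falls off the work surface, if the arm or the gripper's body presses on something with over 40 N, if the wrist force passes 120 N, or if a joint passes its speed limit or range.

## Robot

A 7-joint arm with a two-finger parallel gripper is mounted at the origin on the work surface. World frame = base frame: x ahead of the robot, y to its left, z up, the work surface at z = 0. Lengths are in m, angles in rad, forces in N, time in s.
With the tool pointing down it reaches from about 0.4 to 0.85 m from the base axis. Payload 10.4 kg.
Tool frame: the origin (TCP) lies between the finger pads; the fingertips stand 25 mm ahead of it and the grasp point (between the pads) lies 6 mm ahead of it; x points along the fingers, y is the direction in which the jaws open and shut, and the axes are right-handed (so a half turn about x gives the same grasp; the last joint's range is limited). The gripper opens to 87 mm and grips with 3 to 60 N. Pads are 19 mm wide; open, the fingers measure 117 mm over their backs; the gripper's body (75 mm by 190 mm) begins 51 mm behind the grasp point.
Start: joints at [-1.34, 0.332, -0.065, 1.46, 0.022, 1.35, -0.088], TCP at [0.157, 0.605, 0.248] pointing down, gripper open.
Joint ranges: [-2.6, 2.6], [-0.5, 2.12], [-1.47, 1.34], [0.16, 2.42], [-1.27, 4.41], [0.06, 2.06], [-2.6, 2.6]. Speed limits (rad/s): [2.22, 2.22, 2.79, 2.79, 3.14, 3.14, 3.14].

## Interface

Orientations are given as a unit quaternion [x, y, z, w].
In Python, from bench import r gives the robot as it stands.
- The arm moves only by the shell command python3 -m pendant 'ROWS' [FORCE]. ROWS is JSON, a list of rows, each an object with "translation": the shift along the world's x, y, z in cm, a list of three; "angular": the turn, a rotation vector about the world's x, y, z in degrees, a list of three; "hand": the opening, from -1 (shut) to 1 (fully open). In form: [{"translation": [dx, dy, dz], "angular": [wx, wy, wz], "hand": hand}, ...]. A call has 1 to 20 rows; each row shifts and turns the commanded pose from where the row before left it; what a row does not reach is not made up. A row lasts 1/10 s, in which the tool goes at most 50 mm and 8.59 degrees, less where a joint would pass 70% of its speed; a pose out of reach is approached as far as the arm can. A call is refused whole if a number of a shift passes 5 or a number of a turn 8.59, either way. A call with a gripper value outside its range is refused whole. The fingers move at their own pace and stop on an object; FORCE is the grip in N (left out, the last holds). Time passes only in rows, so rows that do not move let the fingers close. It gives the time, the measured TCP pose, the force and the opening at its end, in the units of the state.
- r.read_state(): the state, without advancing time (a new reading comes with each control period).
- r.camera(name): name is "scene" or "top"; returns the picture (420x560x3 uint8, red, green, blue); there is no depth.
- r.camera_info(name): a dict with "fx", "fy", "cx", "cy" (pixels), "distortion" ([k1, k2, p1, p2, k3] as OpenCV has them; the pictures are not rectified), "rvec" (rotation vector, rad) and "tvec" (3), from world to camera coordinates, as OpenCV has them. Camera axes: x right, y down, z forward; pixel columns grow to the right and rows downward; lengths in m; the calibration is good to about 2 mm. A picture is of the moment at which its call begins. camera_info takes no time and is no camera call.
- r.close_job(): hands the job in, once; it reports no verdict.
Trained networks look in the newest picture that a camera, given by its name, has taken for a name from the list of things; names that differ only in an ending like _2 or _b are one class to them, and where a whole thing is asked for, a point or a joint stands for the part that bears it (a point fixed in the world has none). Each returns a list of dicts, best first, with "confidence" (0 to 1); they miss things now and then, are a little off and sometimes report something else, mostly with a low value. They report only what shows in the picture. A call takes as long as a camera call.
- r.find_in(camera, name): "point" ([row, column] in pixels, amid what is visible of it).
- r.mark_of(camera, name): "point" ([row, column] in pixels: a listed point, or the origin of a listed thing).
The state is a dict: "time": time; "joint_positions": joint angles; "joint_vel": joint speeds; "joint_torque": joint torques, N m; "ee_pos": TCP position; "eef_rot": TCP orientation; "ft_force": force on the tool from outside, world axes, zero at the start; "torque": the same for the moment, N m; "width": finger opening in m.
Only numpy, scipy, OpenCV 4.12 (cv2) and the standard library are available. Lean on these libraries where they do the work, as an engineer would, in place of code of your own. Each camera call takes 0.05 s, during which the arm holds its last target.

## Working session

There is one attempt and no reset: what is moved stays moved. The work goes in short steps, Python scripts to look and compute and a shell command to move; the robot and the scene stay as the last step left them, time stands still between calls to the robot, and variables do not carry over. Pictures are saved under pics/ and viewed, and the job is handed in when it is done.

```bash
ls; mkdir -p pics
python3 - <<'E'
from bench import r
import cv2
s=r.read_state(); print({k:(v if not hasattr(v,'__len__') else [round(float(x),3) for x in v]) for k,v in s.items()})
for c in ("scene","top"):
    im=r.camera(c); cv2.imwrite(f"pics/{c}0.png",im[:,:,::-1]); print(c,r.camera_info(c))
    for n in ("canister_mid","bay","hinge","gate_end","caddy","jug","jar"):
        m=r.mark_of(c,n); print(n,[(d["point"],round(d["confidence"],2)) for d in m[:2]])
E
```

```text
pics
{'time': 0.0, 'joint_positions': [-1.34, 0.333, -0.065, 1.461, 0.022, 1.35, -0.089], 'joint_vel': [0.001, 0.001, -0.0, 0.001, 0.001, -0.001, 0.0], 'joint_torque': [-0.0, -62.324, 0.024, -38.991, -0.061, 0.04, 0.0], 'ee_pos': [0.157, 0.605, 0.247], 'eef_rot': [0.089, 0.701, -0.09, 0.701], 'ft_force': [-0.026, 0.476, -0.18], 'torque': [-0.008, 0.011, 0.023], 'width': 0.08705987556835694}
scene {'fx': 421.42526258357543, 'fy': 421.42526258357543, 'cx': 274.9603100820549, 'cy': 210.8155514211605, 'distortion': array([-0.01331897,  0.        ,  0.        ,  0.        ,  0.        ]), 'rvec': array([ 2.24511317,  0.72398403, -0.29240487]), 'tvec': array([-0.48736905, -0.14755243,  1.0323129 ])}
canister_mid [([134.5, 320.2], 0.63), ([312.9, 262.6], 0.4)]
bay [([351.3, 215.1], 0.83)]
hinge [([272.0, 243.7], 0.79)]
gate_end [([289.5, 157.8], 0.88)]
caddy [([328.9, 227.9], 0.81)]
jug [([197.9, 300.8], 0.57)]
jar [([314.1, 258.3], 0.62), ([134.5, 322.5], 0.24)]
top {'fx': 507.0732871112459, 'fy': 507.0732871112459, 'cx': 285.6923626669546, 'cy': 219.08050995564594, 'distortion': array([-0.12498647,  0.        ,  0.        ,  0.        ,  0.        ]), 'rvec': array([ 1.99812329, -2.19784676,  0.25361328]), 'tvec': array([0.09402836, 0.55985445, 1.05524385])}
canister_mid [([265.4, 151.6], 0.72)]
bay [([190.5, 387.4], 0.6)]
hinge [([226.9, 327.0], 0.73), ([191.6, 347.1], 0.32)]
gate_end [([244.9, 385.7], 0.64)]
caddy [([197.1, 368.0], 0.92), ([264.5, 150.4], 0.5)]
jug [([243.6, 232.4], 0.94)]
jar [([247.3, 388.4], 0.59)]
```

View pics/scene0.png

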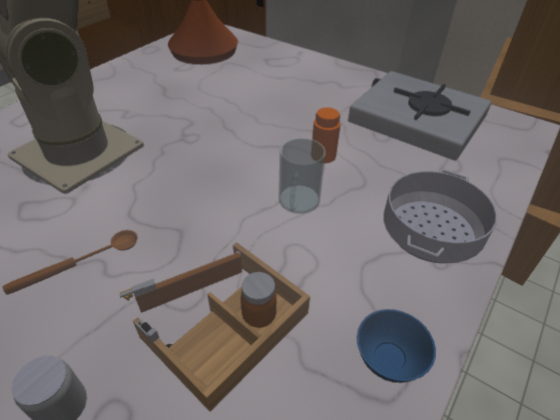

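View pics/top0.png

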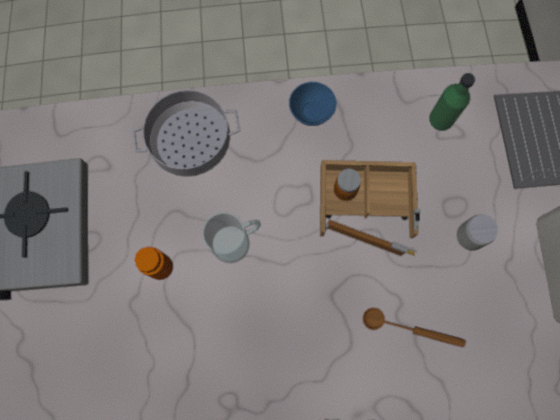

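The scene picture shows the caddy at about (225,325), the gate ajar with its end near (145,292), the jug at (300,178) and the canister at (326,135). The top view has the canister at (152,262), the jug at (230,240) and the caddy at (368,197). Next I triangulate these.

```bash
cat > h.py <<'E'
import numpy as np, cv2
from bench import r
def cam(c):
    i=r.camera_info(c); K=np.array([[i['fx'],0,i['cx']],[0,i['fy'],i['cy']],[0,0,1]]); return K,np.array(i['distortion']),np.array(i['rvec']),np.array(i['tvec'])
def ray(c,p):
    K,d,rv,t=cam(c); R=cv2.Rodrigues(rv)[0]
    u=cv2.undistortPoints(np.array([[[p[1],p[0]]]],float),K,d)[0,0]
    v=R.T@np.array([u[0],u[1],1]); return -R.T@t, v/np.linalg.norm(v)
def atz(c,p,z):
    o,v=ray(c,p); return o+v*(z-o[2])/v[2]
def tri(ps,pt):
    A=[];b=[]
    for c,p in(("scene",ps),("top",pt)):
        o,v=ray(c,p); P=np.eye(3)-np.outer(v,v); A.append(P);b.append(P@o)
    x=np.linalg.lstsq(np.vstack(A),np.hstack(b),rcond=None)[0]
    return x,[round(float(np.linalg.norm(A[k]@x-b[k])),4) for k in(0,1)]
def proj(c,P):
    K,d,rv,t=cam(c); return cv2.projectPoints(np.array(P,float).reshape(-1,1,3),rv,t,K,d)[0][:,0]
E
python3 - <<'E'
from h import *
np.set_printoptions(precision=4,suppress=True)
P={"can":((134.5,320.2),(265.4,151.6),.06),"bay":((351.3,215.1),(190.5,387.4),.006),"hinge":((272,243.7),(226.9,327),0),"gate_end":((289.5,157.8),(244.9,385.7),.03),"caddy":((328.9,227.9),(197.1,368),0),"jug":((197.9,300.8),(243.6,232.4),0)}
for k,(a,b,z) in P.items(): print(k,tri(a,b),atz("scene",a,z),atz("top",b,z))
for c in("scene","top"): print(c,proj(c,[[0,0,0],[.157,.605,.248]]))
E
```

```text
can (array([0.4891, 0.342 , 0.0579]), [0.0035, 0.0035]) [0.4887 0.3358 0.06  ] [0.4916 0.3439 0.06  ]
bay (array([ 0.6274, -0.2043,  0.0111]), [0.003, 0.003]) [ 0.6272 -0.2002  0.006 ] [ 0.6269 -0.2077  0.006 ]
hinge (array([ 0.5585, -0.0518, -0.0042]), [0.0052, 0.0052]) [ 0.5641 -0.0502  0.    ] [ 0.554  -0.0551  0.    ]
gate_end (array([ 0.491 , -0.181 ,  0.0352]), [0.0024, 0.0024]) [ 0.486  -0.1809  0.03  ] [ 0.4933 -0.1802  0.03  ]
caddy (array([ 0.6165, -0.1589,  0.0038]), [0.0012, 0.0012]) [ 0.6156 -0.1563  0.    ] [ 0.6167 -0.1605  0.    ]
jug (array([0.5385, 0.171 , 0.0054]), [0.0053, 0.0053]) [0.5388 0.1807 0.    ] [0.5355 0.168  0.    ]
scene [[ 76.6445 150.7748]
 [272.886   -8.3836]]
top [[329.2411 478.3742]
 [ -6.178  445.4625]]
```

Run:
```python
import cv2
a=cv2.imread("pics/top0.png"); cv2.imwrite("pics/t1.png",cv2.resize(a[145:270,300:440],None,fx=5,fy=4.8,interpolation=cv2.INTER_CUBIC))
cv2.imwrite("pics/t2.png",cv2.resize(a[235:295,120:190],None,fx=8,fy=8,interpolation=cv2.INTER_CUBIC))
a=cv2.imread("pics/scene0.png"); cv2.imwrite("pics/s1.png",cv2.resize(a[240:405,115:315],None,fx=3.6,fy=3.6,interpolation=cv2.INTER_CUBIC))
```

```text
(no output)
```

View pics/t1.png

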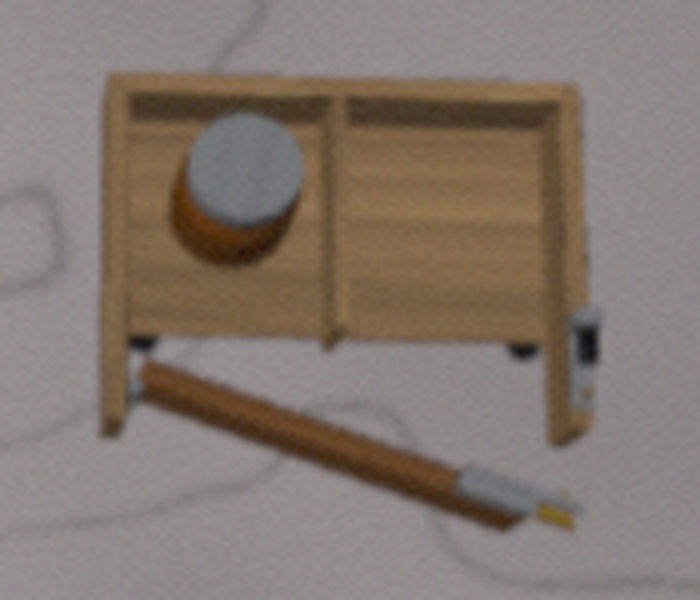

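View pics/t2.png

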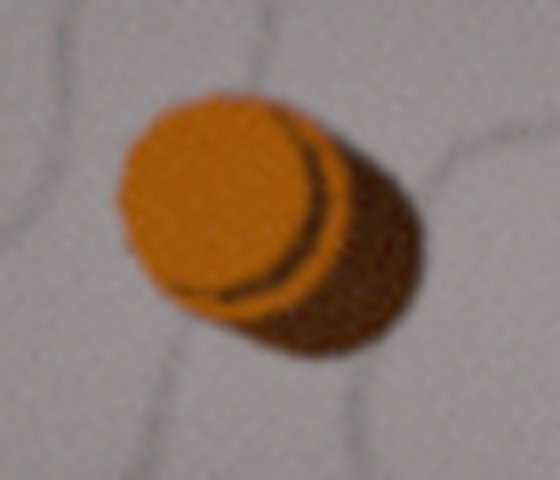

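View pics/s1.png

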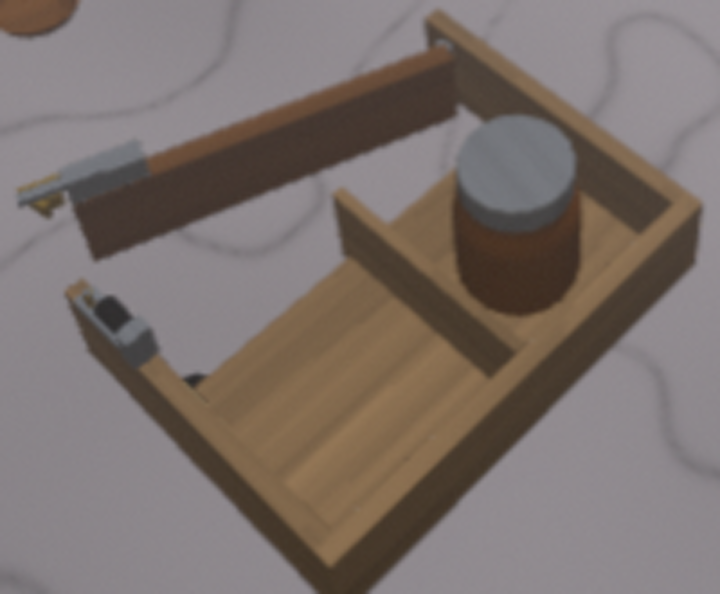

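Run:
```python
from h import *
from scipy.optimize import least_squares
np.set_printoptions(precision=4,suppress=True)
t=lambda x,y:(145+(y+.5)/4.8-.5,300+(x+.5)/5-.5)
s=lambda x,y:(240+(y+.5)/3.6-.5,115+(x+.5)/3.6-.5)
T={"BL":t(107,75),"BR":t(579,86),"FL":t(101,435)}
S={"BR":s(328,566),"BL":s(701,207),"FL":s(432,11)}
L={"BL":(.0855,.11,.05),"BR":(.0855,-.11,.05),"FL":(-.0855,.11,.05)}
for k in T: print(k,atz("top",T[k],.05),atz("scene",S[k],.05))
def w(p,q): c,s_=np.cos(p[2]),np.sin(p[2]); return [p[0]+c*q[0]-s_*q[1],p[1]+s_*q[0]+c*q[1],q[2]]
def f(p):
    e=[]
    for c,D in(("top",T),("scene",S)):
        for k,v in D.items():
            u=proj(c,[w(p,L[k])])[0]; e+=[u[1]-v[0],u[0]-v[1]]
    return e
o=least_squares(f,[.617,-.159,0]); print(o.x,np.array(o.fun))
p=o.x
print("L sizes"); 
print("capTop",atz("top",(235+196.5/8-.5,120+216.5/8-.5),.12))
# gate panel top edges (z=.05): near hinge corner & latch
for q in((147,361),(145,385),(505,530),(528,517)): print(q,atz("top",t(*q),.05))
for q in((580,505),(460,465)): print(q,atz("top",t(*q),.066))
```

```text
BL [ 0.7015 -0.0543  0.05  ] [ 0.7061 -0.0569  0.05  ]
BR [ 0.6758 -0.2729  0.05  ] [ 0.6785 -0.2716  0.05  ]
FL [ 0.526 -0.032  0.05 ] [ 0.5357 -0.0373  0.05  ]
[ 0.6054 -0.1537 -0.1144] [-0.5535 -0.1552 -0.7697 -0.2247 -3.1785  0.8208  0.3851 -0.9585 -2.1819
 -0.7623 -1.5458 -0.2143]
L sizes
capTop [0.4958 0.3385 0.12  ]
(147, 361) [ 0.5591 -0.0564  0.05  ]
(145, 385) [ 0.5477 -0.0542  0.05  ]
(505, 530) [ 0.464 -0.206  0.05 ]
(528, 517) [ 0.4691 -0.2172  0.05  ]
(580, 505) [ 0.4699 -0.237   0.066 ]
(460, 465) [ 0.4936 -0.1866  0.066 ]
```

```bash
cat >> h.py <<'E'
from scipy.spatial.transform import Rotation as Ro
def st():
    s=r.read_state(); R=Ro.from_quat(s['eef_rot']).as_matrix()
    print("t",round(s['time'],2),"p",np.round(s['ee_pos'],4),"F",np.round(s['ft_force'],1),"w",round(s['width'],4)); print("toolx",np.round(R[:,0],3),"tooly",np.round(R[:,1],3)); return s
E
python3 - <<'E'
from h import *
st(); print(r.read_state()['eef_rot'])
E
```

```text
t 0.8 p [0.1569 0.605  0.2476] F [ 0.3  0.9 -0.2] w 0.0872
toolx [ 0.  0. -1.] tooly [0.251 0.968 0.   ]
[ 0.08951999  0.70141511 -0.0894566   0.70142749]
```

```bash
python3 -m pendant '[{"translation":[3.36,-2.65,0],"angular":[0,0,-4.1],"hand":1},{"translation":[3.36,-2.65,0],"angular":[0,0,-4.1],"hand":1},{"translation":[3.36,-2.65,0],"angular":[0,0,-4.1],"hand":1},{"translation":[3.36,-2.65,0],"angular":[0,0,-4.1],"hand":1},{"translation":[3.36,-2.65,0],"angular":[0,0,-4.1],"hand":1},{"translation":[3.36,-2.65,0],"angular":[0,0,-4.1],"hand":1},{"translation":[3.36,-2.65,0],"angular":[0,0,-4.1],"hand":1},{"translation":[3.36,-2.65,0],"angular":[0,0,-4.1],"hand":1},{"translation":[3.36,-2.65,0],"angular":[0,0,-4.1],"hand":1},{"translation":[3.36,-2.65,0],"angular":[0,0,-4.1],"hand":1},{"translation":[0,0,0],"angular":[0,0,0],"hand":1},{"translation":[0,0,0],"angular":[0,0,0],"hand":1}]' 20
python3 - <<'E'
from h import *
st()
for c in("scene","top"): cv2.imwrite(f"pics/{c}1.png",r.camera(c)[:,:,::-1])
E
```

```text
time: 2.0
ee_pos: [0.4935, 0.3393, 0.2475]
eef_rot: [0.33, 0.625, -0.33, 0.625]
ft_force: [-0.6, 0.2, -0.1]
width: 0.0871
t 2.0 p [0.4935 0.3393 0.2475] F [-0.6  0.2 -0.1] w 0.0871
toolx [-0. -0. -1.] tooly [ 0.826  0.564 -0.   ]
```

View pics/scene1.png

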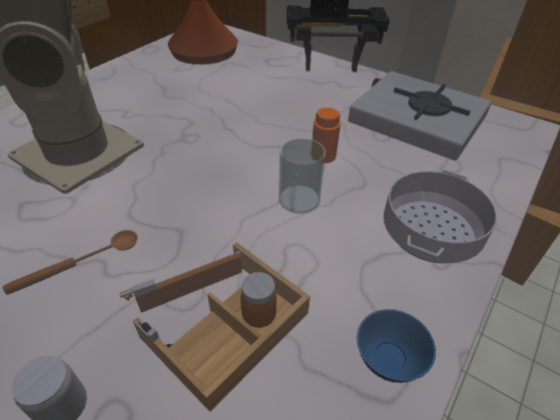

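View pics/top1.png

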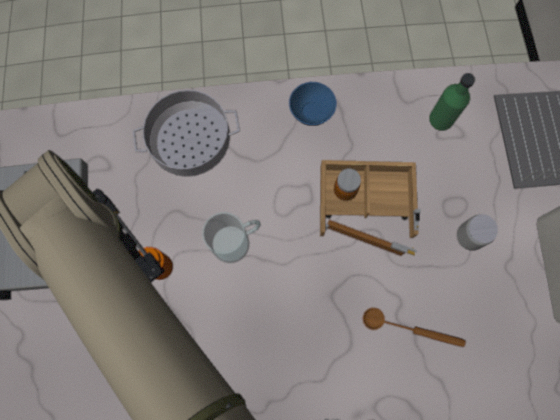

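The scene view has the fingertips at (308,68) and (356,68), straddling the column of the canister at (327,135). The jug and the caddy look unchanged. I'll descend and grip.

```bash
python3 -m pendant '[{"translation":[0,0,-3],"angular":[0,0,0],"hand":1},{"translation":[0,0,-3],"angular":[0,0,0],"hand":1},{"translation":[0,0,-3],"angular":[0,0,0],"hand":1},{"translation":[0,0,-3],"angular":[0,0,0],"hand":1},{"translation":[0,0,-2.4],"angular":[0,0,0],"hand":1},{"translation":[0,0,-2],"angular":[0,0,0],"hand":1},{"translation":[0,0,0],"angular":[0,0,0],"hand":1},{"translation":[0,0,0],"angular":[0,0,0],"hand":-1},{"translation":[0,0,0],"angular":[0,0,0],"hand":-1},{"translation":[0,0,0],"angular":[0,0,0],"hand":-1},{"translation":[0,0,0],"angular":[0,0,0],"hand":-1},{"translation":[0,0,0],"angular":[0,0,0],"hand":-1},{"translation":[0,0,0],"angular":[0,0,0],"hand":-1}]' 20
python3 - <<'E'
from h import *
st()
for c in("scene",): cv2.imwrite(f"pics/{c}2.png",r.camera(c)[:,:,::-1])
E
```

```text
time: 3.4
ee_pos: [0.494, 0.3409, 0.085]
eef_rot: [0.331, 0.625, -0.328, 0.626]
ft_force: [2.5, 1.7, 6.5]
width: 0.0614
t 3.4 p [0.494  0.3409 0.085 ] F [2.5 1.7 6.5] w 0.0614
toolx [ 0.003  0.002 -1.   ] tooly [0.825 0.566 0.004]
```

View pics/scene2.png

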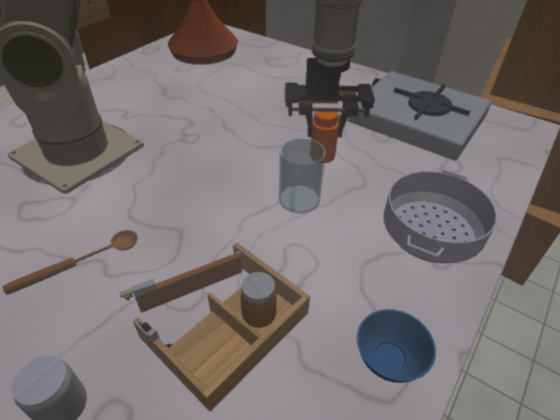

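The jaws closed on 61 mm, the canister's diameter. I'll lift it clear of the jug and carry it over the bay.

```bash
python3 -m pendant '[{"translation":[0,0,2],"angular":[0,0,0],"hand":-1},{"translation":[0,0,3.2],"angular":[0,0,0],"hand":-1},{"translation":[0,0,3.2],"angular":[0,0,0],"hand":-1},{"translation":[0,0,3.2],"angular":[0,0,0],"hand":-1},{"translation":[0,0,3.2],"angular":[0,0,0],"hand":-1},{"translation":[0,0,3.2],"angular":[0,0,0],"hand":-1}]' 25; python3 -m pendant '[{"translation":[0.85,-3.41,0],"angular":[0,0,-2.56],"hand":-1},{"translation":[0.85,-3.41,0],"angular":[0,0,-2.56],"hand":-1},{"translation":[0.85,-3.41,0],"angular":[0,0,-2.56],"hand":-1},{"translation":[0.85,-3.41,0],"angular":[0,0,-2.56],"hand":-1},{"translation":[0.85,-3.41,0],"angular":[0,0,-2.56],"hand":-1},{"translation":[0.85,-3.41,0],"angular":[0,0,-2.56],"hand":-1},{"translation":[0.85,-3.41,0],"angular":[0,0,-2.56],"hand":-1},{"translation":[0.85,-3.41,0],"angular":[0,0,-2.56],"hand":-1},{"translation":[0.85,-3.41,0],"angular":[0,0,-2.56],"hand":-1},{"translation":[0.85,-3.41,0],"angular":[0,0,-2.56],"hand":-1},{"translation":[0.85,-3.41,0],"angular":[0,0,-2.56],"hand":-1},{"translation":[0.85,-3.41,0],"angular":[0,0,-2.56],"hand":-1},{"translation":[0.85,-3.41,0],"angular":[0,0,-2.56],"hand":-1},{"translation":[0.85,-3.41,0],"angular":[0,0,-2.56],"hand":-1},{"translation":[0.85,-3.41,0],"angular":[0,0,-2.56],"hand":-1},{"translation":[0.85,-3.41,0],"angular":[0,0,-2.56],"hand":-1},{"translation":[0,0,0],"angular":[0,0,0],"hand":-1},{"translation":[0,0,0],"angular":[0,0,0],"hand":-1}]' 25
python3 - <<'E'
from h import *
st()
for c in("scene","top"): cv2.imwrite(f"pics/{c}3.png",r.camera(c)[:,:,::-1])
for n in("bay","canister_mid"): print(n,[(d["point"],round(d["confidence"],2)) for d in r.mark_of("scene",n)[:2]])
E
```

```text
time: 4.05
ee_pos: [0.4921, 0.3393, 0.264]
eef_rot: [0.329, 0.626, -0.33, 0.625]
ft_force: [1.1, 1.0, -3.2]
width: 0.0614
time: 5.85
ee_pos: [0.628, -0.2065, 0.2624]
eef_rot: [-0.527, -0.471, 0.529, -0.47]
ft_force: [0.3, 1.3, -3.4]
width: 0.0613
t 5.85 p [ 0.628  -0.2065  0.2624] F [ 0.3  1.3 -3.4] w 0.0613
toolx [-0.003  0.    -1.   ] tooly [ 0.993 -0.115 -0.003]
bay [([349.9, 213.5], 0.85)]
canister_mid [([261.0, 192.9], 0.87)]
```

View pics/scene3.png

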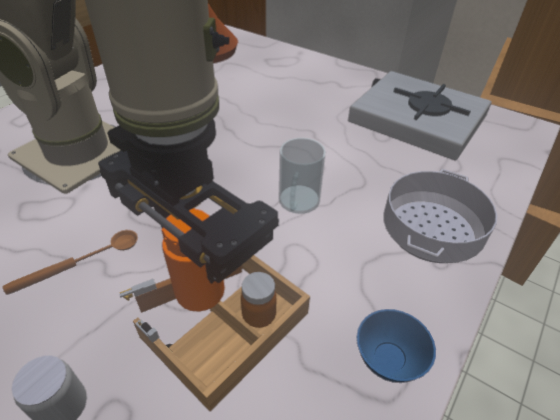

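View pics/top3.png

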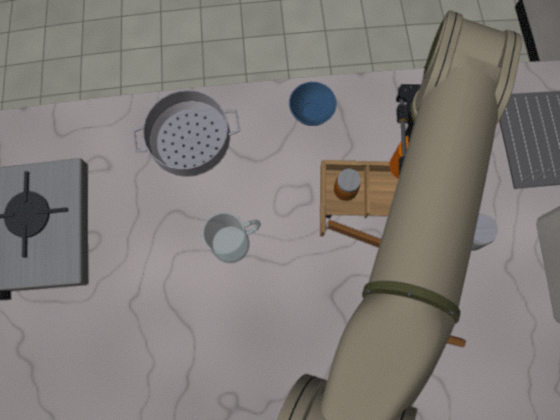

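Run:
```python
from h import *
np.set_printoptions(precision=4,suppress=True)
print(atz("scene",(261,192.9),.2385), atz("scene",(349.9,213.5),.006))
c,s=np.cos(-.115),np.sin(-.115)
for o in((.6054,-.1537),(.6165,-.1589),(.61,-.157)): print("bay if",o,o[0]+c*.0225+s*.05, o[1]+s*.0225-c*.05)
# inner corners of right bay, back wall top edge, seen in top crop
t=lambda x,y:(145+(y+.5)/4.8-.5,300+(x+.5)/5-.5)
for q in((345,99),(558,103)): print(atz("top",t(*q),.05))
```

```text
[ 0.6297 -0.2104  0.2385] [ 0.6236 -0.1999  0.006 ]
bay if (0.6054, -0.1537) 0.6220140482273867 -0.20595153970456823
bay if (0.6165, -0.1589) 0.6331140482273867 -0.21115153970456826
bay if (0.61, -0.157) 0.6266140482273866 -0.20925153970456825
[ 0.6791 -0.1627  0.05  ]
[ 0.6681 -0.2617  0.05  ]
```

```bash
python3 -m pendant '[{"translation":[0,0.2,-2],"angular":[0,0,0],"hand":-1},{"translation":[0,0,-3],"angular":[0,0,0],"hand":-1},{"translation":[0,0,-3],"angular":[0,0,0],"hand":-1},{"translation":[0,0,-2],"angular":[0,0,0],"hand":-1},{"translation":[0,0,-1.5],"angular":[0,0,0],"hand":-1},{"translation":[0,0,-1.5],"angular":[0,0,0],"hand":-1},{"translation":[0,0,-1.5],"angular":[0,0,0],"hand":-1},{"translation":[0,0,-1],"angular":[0,0,0],"hand":-1},{"translation":[0,0,-0.7],"angular":[0,0,0],"hand":-1},{"translation":[0,0,-0.5],"angular":[0,0,0],"hand":-1},{"translation":[0,0,0],"angular":[0,0,0],"hand":-1}]' 25; python3 -m pendant '[{"translation":[0,0,-0.3],"angular":[0,0,0],"hand":-1},{"translation":[0,0,0],"angular":[0,0,0],"hand":-1}]'
python3 - <<'E'
from h import *
st()
for c in("scene","top"): cv2.imwrite(f"pics/{c}4.png",r.camera(c)[:,:,::-1])
E
```

```text
time: 7.15
ee_pos: [0.6288, -0.2036, 0.0962]
eef_rot: [-0.527, -0.471, 0.528, -0.471]
ft_force: [-0.7, 0.3, -2.9]
width: 0.0615
time: 7.35
ee_pos: [0.629, -0.2037, 0.0937]
eef_rot: [0.528, 0.471, -0.527, 0.471]
ft_force: [-0.5, 0.6, -3.3]
width: 0.0617
t 7.35 p [ 0.629  -0.2037  0.0937] F [-0.5  0.6 -3.3] w 0.0617
toolx [ 0. -0. -1.] tooly [ 0.994 -0.113  0.   ]
```

View pics/scene4.png

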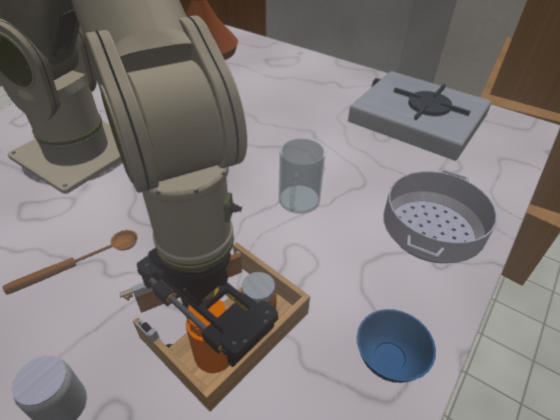

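The canister's foot shows inside the right bay at about (213,365), and the wrist force shows only its weight. I'll lower it a few more mm until it touches.

```bash
python3 -m pendant '[{"translation":[0,0,-0.15],"angular":[0,0,0],"hand":-1},{"translation":[0,0,0],"angular":[0,0,0],"hand":-1}]';python3 -m pendant '[{"translation":[0,0,-0.15],"angular":[0,0,0],"hand":-1},{"translation":[0,0,0],"angular":[0,0,0],"hand":-1}]'
```

```text
time: 7.65
ee_pos: [0.6289, -0.2035, 0.092]
eef_rot: [0.528, 0.471, -0.527, 0.471]
ft_force: [0.3, -0.4, -4.0]
width: 0.0618
time: 7.85
ee_pos: [0.6291, -0.2038, 0.091]
eef_rot: [0.528, 0.471, -0.527, 0.471]
ft_force: [-1.4, 1.2, 0.5]
width: 0.0616
```

```bash
python3 -m pendant '[{"translation":[0,0,0],"angular":[0,0,0],"hand":0.7},{"translation":[0,0,0],"angular":[0,0,0],"hand":0.7},{"translation":[0,0,0],"angular":[0,0,0],"hand":0.8},{"translation":[0,0,0],"angular":[0,0,0],"hand":0.8},{"translation":[0,0,1],"angular":[0,0,0],"hand":0.8},{"translation":[0,0,3],"angular":[0,0,0],"hand":0.8},{"translation":[0,0,4],"angular":[0,0,0],"hand":0.8},{"translation":[0,0,4],"angular":[0,0,0],"hand":0.8},{"translation":[-3,0,4],"angular":[0,0,0],"hand":0.8},{"translation":[-4,0.5,0],"angular":[0,0,0],"hand":-1},{"translation":[-4,0.5,0],"angular":[0,0,0],"hand":-1},{"translation":[-4,0.5,0],"angular":[0,0,0],"hand":-1},{"translation":[-4,0.5,0],"angular":[0,0,0],"hand":-1},{"translation":[0,0,0],"angular":[0,0,0],"hand":-1}]'
python3 - <<'E'
from h import *
st()
for c in("scene","top"): 
    cv2.imwrite(f"pics/{c}5.png",r.camera(c)[:,:,::-1])
    for n in("canister_mid","bay","gate_end","hinge"): print(c,n,[(d["point"],round(d["confidence"],2)) for d in r.mark_of(c,n)[:2]])
E
```

```text
time: 9.25
ee_pos: [0.435, -0.1841, 0.2515]
eef_rot: [0.529, 0.471, -0.527, 0.47]
ft_force: [-0.5, 0.1, 0.4]
width: 0.0461
t 9.25 p [ 0.435  -0.1841  0.2515] F [-0.5  0.1  0.4] w 0.0461
toolx [ 0.002  0.004 -1.   ] tooly [ 0.993 -0.116  0.001]
scene canister_mid []
scene bay []
scene gate_end [([288.2, 156.5], 0.8)]
scene hinge [([271.8, 244.3], 0.9), ([329.0, 225.9], 0.15)]
top canister_mid [([182.0, 390.5], 0.64)]
top bay [([190.0, 387.3], 0.62)]
top gate_end [([245.0, 388.3], 0.76)]
top hinge [([228.3, 325.7], 0.84)]
```

View pics/scene5.png

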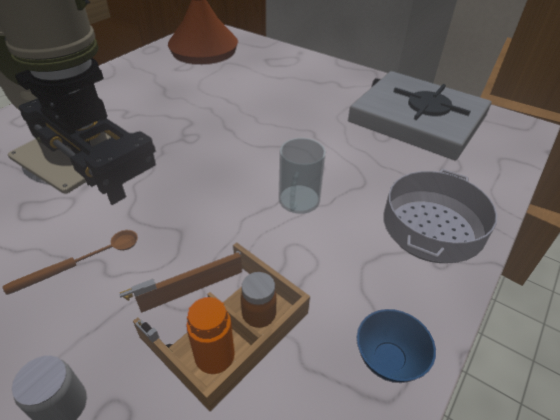

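View pics/top5.png

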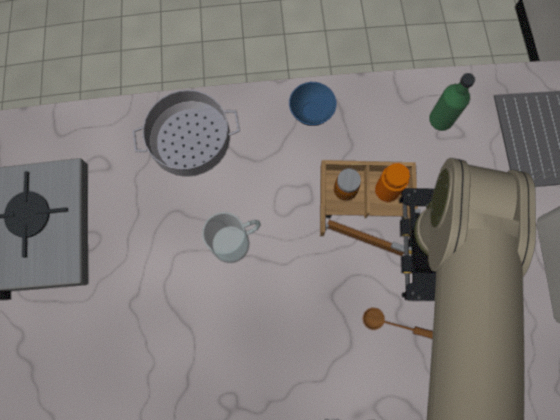

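The canister stands upright and free in the right bay, at about (212,335) in the scene view and (395,182) in the top view. The jar and jug haven't moved. Now the gate geometry.

Run:
```python
from h import *
np.set_printoptions(precision=4,suppress=True)
print("can-bay",atz("top",(182,390.5),.066),atz("top",(190,387.3),.006))
for a,b in(((288.2,156.5),(245,388.3)),((289.5,157.8),(244.9,385.7))): print("ge",tri(a,b),atz("scene",a,.03),atz("top",b,.03))
a,b=(271.8,244.3),(228.3,325.7); print("h",tri(a,b),atz("scene",a,0),atz("top",b,0))
c,s=np.cos(-.115),np.sin(-.115)
bay=np.array([.6235,-.206])
# hinge: x: -0.062 from bay
for th in(.35,.395,.45,0):
    H=np.array([.556,-.0535]); ph=-.115+(-th)  # gate dir -y rotated toward -x
    g=np.array([np.sin(ph),-np.cos(ph)]); n=np.array([np.cos(ph),np.sin(ph)])
    print(th,"gate_end",H+.15*g-.006*n,"push n",n)
```

```text
can-bay [ 0.6294 -0.2037  0.066 ] [ 0.6281 -0.2077  0.006 ]
ge (array([ 0.4903, -0.1842,  0.0411]), [0.0006, 0.0006]) [ 0.4823 -0.1803  0.03  ] [ 0.4925 -0.1861  0.03  ]
ge (array([ 0.491 , -0.181 ,  0.0352]), [0.0024, 0.0024]) [ 0.486  -0.1809  0.03  ] [ 0.4933 -0.1802  0.03  ]
h (array([ 0.5567, -0.0485, -0.0086]), [0.0056, 0.0056]) [ 0.5647 -0.0492  0.    ] [ 0.551  -0.0517  0.    ]
0.35 gate_end [ 0.4834 -0.1849] push n [ 0.8938 -0.4484]
0.395 gate_end [ 0.4775 -0.1815] push n [ 0.8727 -0.4882]
0.45 gate_end [ 0.4706 -0.177 ] push n [ 0.8446 -0.5354]
0 gate_end [ 0.5328 -0.2018] push n [ 0.9934 -0.1147]
```

Run:
```python
from h import *
print(np.round(st()['joint_positions'],2))
t=lambda x,y:(145+(y+.5)/4.8-.5,300+(x+.5)/5-.5)
print("spoon",atz("top",(317,374),.01),atz("top",(343,464),.01))
```

```text
t 9.75 p [ 0.4392 -0.1837  0.2503] F [ 0.6  0.6 -0. ] w 0.0063
toolx [-0.001 -0.001 -1.   ] tooly [ 0.994 -0.113 -0.001]
[-0.38 -0.04  0.68  1.87  0.02  1.31  0.17]
spoon [ 0.33628672 -0.13611968  0.01      ] [ 0.25670271 -0.33193657  0.01      ]
```

```bash
python3 -m pendant '[{"translation":[0,0.1,0],"angular":[0,0,8.2],"hand":-1},{"translation":[0,0.1,0],"angular":[0,0,8.2],"hand":-1},{"translation":[0,0.1,0],"angular":[0,0,8.2],"hand":-1},{"translation":[0,0.1,0],"angular":[0,0,8.2],"hand":-1},{"translation":[0,0.1,0],"angular":[0,0,8.2],"hand":-1},{"translation":[0,0.1,0],"angular":[0,0,8.2],"hand":-1},{"translation":[0,0.1,0],"angular":[0,0,8.2],"hand":-1},{"translation":[0,0.1,0],"angular":[0,0,8.2],"hand":-1},{"translation":[0,0.1,0],"angular":[0,0,8.2],"hand":-1},{"translation":[0,0.1,0],"angular":[0,0,8.2],"hand":-1},{"translation":[0,0.1,0],"angular":[0,0,8.2],"hand":-1},{"translation":[0,0,0],"angular":[0,-8.5,0],"hand":-1},{"translation":[0,0,-5],"angular":[0,0,0],"hand":-1},{"translation":[0,0,-5],"angular":[0,0,0],"hand":-1},{"translation":[0,0,-5],"angular":[0,0,0],"hand":-1},{"translation":[0,0,-3],"angular":[0,0,0],"hand":-1},{"translation":[0,0,-1.7],"angular":[0,0,0],"hand":-1},{"translation":[0,0,0],"angular":[0,0,0],"hand":-1},{"translation":[0,0,0],"angular":[0,0,0],"hand":-1}]'
python3 - <<'E'
from h import *
print(np.round(st()['joint_positions'],2))
for c in("scene","top"): 
    cv2.imwrite(f"pics/{c}6.png",r.camera(c)[:,:,::-1])
E
```

```text
time: 11.65
ee_pos: [0.4391, -0.173, 0.054]
eef_rot: [0.041, 0.652, -0.036, 0.756]
ft_force: [0.2, -0.5, 0.5]
width: 0.0005
t 11.65 p [ 0.4391 -0.173   0.054 ] F [ 0.2 -0.5  0.5] w 0.0005
toolx [ 0.147 -0.001 -0.989] tooly [0.109 0.994 0.015]
[-0.42  0.15  0.78  2.2  -0.24  0.71  1.98]
```

View pics/scene6.png

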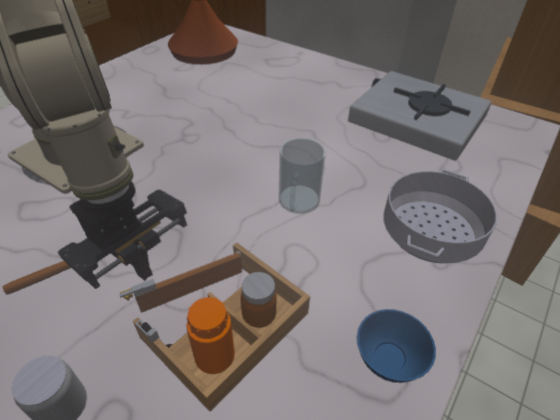

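The shut fingertips are at about (143,268) in the scene view, just in front of the gate near its free end. I'll advance slowly, watching the force.

```bash
python3 -m pendant '[{"translation":[0.5,-0.2,0],"angular":[0,0,0],"hand":-1},{"translation":[0.5,-0.2,0],"angular":[0,0,0],"hand":-1},{"translation":[0.5,-0.2,0],"angular":[0,0,0],"hand":-1}]'; python3 -m pendant '[{"translation":[0.4,-0.2,0],"angular":[0,0,0],"hand":-1},{"translation":[0.4,-0.2,0],"angular":[0,0,0],"hand":-1}]'; python3 -m pendant '[{"translation":[0.4,-0.15,0],"angular":[0,0,0],"hand":-1},{"translation":[0.4,-0.15,0],"angular":[0,0,0],"hand":-1}]';python3 -m pendant '[{"translation":[0.4,-0.15,0],"angular":[0,0,0],"hand":-1},{"translation":[0.4,-0.15,0],"angular":[0,0,0],"hand":-1}]'
python3 - <<'E'
from h import *
for c in("scene","top"): 
    cv2.imwrite(f"pics/{c}7.png",r.camera(c)[:,:,::-1])
for n in("gate_end",): print(n,[(d["point"],round(d["confidence"],2),atz("scene",d["point"],.03)) for d in r.mark_of("scene",n)[:2]])
E
```

```text
time: 12.05
ee_pos: [0.4549, -0.1787, 0.0541]
eef_rot: [0.042, 0.651, -0.036, 0.757]
ft_force: [0.1, 0.7, 1.0]
width: 0.0004
time: 12.25
ee_pos: [0.4623, -0.1829, 0.0536]
eef_rot: [0.042, 0.652, -0.036, 0.756]
ft_force: [-0.7, 0.3, 0.5]
width: 0.0002
time: 12.45
ee_pos: [0.4701, -0.1858, 0.0535]
eef_rot: [0.042, 0.652, -0.036, 0.756]
ft_force: [0.2, -0.1, 0.6]
width: 0.0007
time: 12.65
ee_pos: [0.4782, -0.1887, 0.0535]
eef_rot: [0.042, 0.652, -0.036, 0.756]
ft_force: [-0.5, 0.3, 0.1]
width: 0.0004
gate_end [([293.3, 157.1], 0.78, array([ 0.49068346, -0.18688567,  0.03      ]))]
```

View pics/scene7.png

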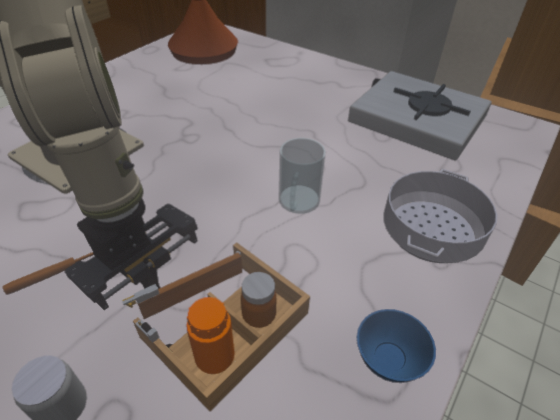

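```bash
python3 -m pendant '[{"translation":[0.3,-0.12,0],"angular":[0,0,0],"hand":-1},{"translation":[0.3,-0.12,0],"angular":[0,0,0],"hand":-1},{"translation":[0.2,-0.08,0],"angular":[0,0,0],"hand":-1},{"translation":[0.2,-0.08,0],"angular":[0,0,0],"hand":-1}]';python3 -m pendant '[{"translation":[0.15,-0.06,0],"angular":[0,0,0],"hand":-1},{"translation":[0.15,-0.06,0],"angular":[0,0,0],"hand":-1}]'; python3 -m pendant '[{"translation":[0.15,-0.05,0],"angular":[0,0,0],"hand":-1},{"translation":[0.15,-0.05,0],"angular":[0,0,0],"hand":-1}]'
python3 - <<'E'
from h import *
for c in("scene","top"): 
    cv2.imwrite(f"pics/{c}8.png",r.camera(c)[:,:,::-1])
a=cv2.imread("pics/scene8.png"); cv2.imwrite("pics/s8.png",cv2.resize(a[200:405,55:315],None,fx=2.9,fy=2.9,interpolation=cv2.INTER_CUBIC))
for n in("gate_end",): print(n,[(d["point"],round(d["confidence"],2),atz("scene",d["point"],.03)) for d in r.mark_of("scene",n)[:2]])
E
```

```text
time: 13.2
ee_pos: [0.4881, -0.1926, 0.0536]
eef_rot: [0.042, 0.652, -0.036, 0.756]
ft_force: [-0.7, 0.8, 0.4]
width: 0.0001
time: 13.4
ee_pos: [0.491, -0.1938, 0.0536]
eef_rot: [0.042, 0.652, -0.036, 0.756]
ft_force: [-0.1, 0.0, -0.1]
width: 0.0007
time: 13.6
ee_pos: [0.494, -0.1948, 0.0536]
eef_rot: [0.042, 0.652, -0.036, 0.756]
ft_force: [0.2, 0.1, 0.9]
width: 0.0002
gate_end [([301.2, 164.1], 0.75, array([ 0.51141612, -0.19095419,  0.03      ]))]
```

View pics/s8.png

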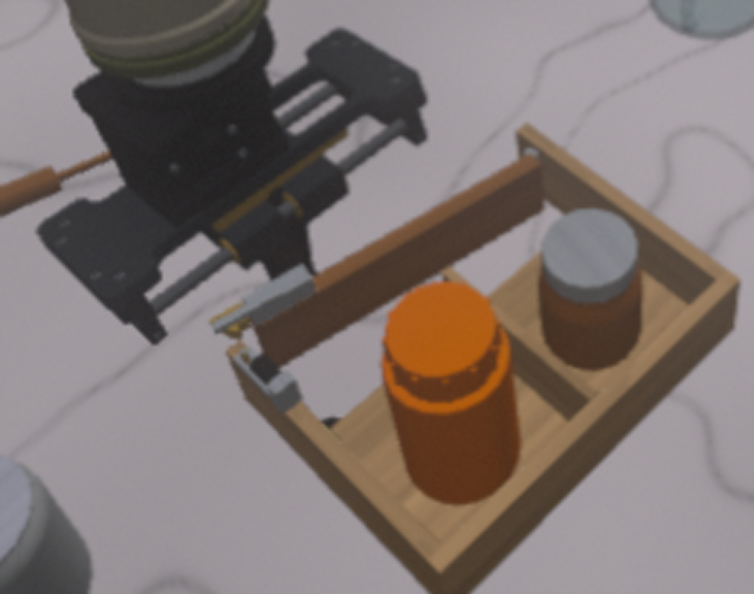

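```bash
python3 -m pendant '[{"translation":[0.15,-0.04,0],"angular":[0,0,0],"hand":-1},{"translation":[0.1,-0.02,0],"angular":[0,0,0],"hand":-1}]' | grep -v rot; python3 -m pendant '[{"translation":[0.1,-0.03,0],"angular":[0,0,0],"hand":-1},{"translation":[0.1,-0.02,0],"angular":[0,0,0],"hand":-1}]'| grep -v rot; python3 -m pendant '[{"translation":[0.1,-0.03,0],"angular":[0,0,0],"hand":-1},{"translation":[0.1,-0.02,0],"angular":[0,0,0],"hand":-1}]'| grep -v rot; python3 -m pendant '[{"translation":[0.1,-0.03,0],"angular":[0,0,0],"hand":-1},{"translation":[0.1,-0.02,0],"angular":[0,0,0],"hand":-1}]'| grep -v rot
```

```text
time: 13.95
ee_pos: [0.4965, -0.1954, 0.0536]
ft_force: [-0.6, 0.2, 0.2]
width: 0.0004
time: 14.15
ee_pos: [0.4985, -0.1959, 0.0536]
ft_force: [-0.5, -0.7, 0.0]
width: 0.0004
time: 14.35
ee_pos: [0.5005, -0.1964, 0.0536]
ft_force: [1.0, 0.1, 0.3]
width: 0.0002
time: 14.55
ee_pos: [0.5025, -0.1969, 0.0536]
ft_force: [-0.7, 0.3, 0.2]
width: 0.0007
```

```bash
for i in 1; do python3 -m pendant '[{"translation":[0.1,-0.03,0],"angular":[0,0,0],"hand":-1},{"translation":[0.1,-0.02,0],"angular":[0,0,0],"hand":-1}]' | grep -v rot; done; python3 -m pendant '[{"translation":[0.1,-0.03,0],"angular":[0,0,0],"hand":-1},{"translation":[0.1,-0.02,0],"angular":[0,0,0],"hand":-1}]'| grep -v rot; python3 -m pendant '[{"translation":[0.1,-0.02,0],"angular":[0,0,0],"hand":-1},{"translation":[0.05,-0.01,0],"angular":[0,0,0],"hand":-1}]'| grep -v rot
```

```text
time: 14.75
ee_pos: [0.5045, -0.1974, 0.0536]
ft_force: [0.0, -0.4, -0.5]
width: 0.0005
time: 14.95
ee_pos: [0.5062, -0.1979, 0.0534]
ft_force: [-2.1, 0.6, 0.6]
width: 0.0006
time: 15.15
ee_pos: [0.5075, -0.1982, 0.0534]
ft_force: [-4.0, -0.4, 1.3]
width: 0.0007
```

The tongue met the pin at x ≈ 0.506, so it should snap about 12 mm further on. I'll use smaller steps.

```bash
python3 -m pendant '[{"translation":[0.05,-0.01,0],"angular":[0,0,0],"hand":-1},{"translation":[0.05,-0.01,0],"angular":[0,0,0],"hand":-1}]'| grep -v rot; python3 -m pendant '[{"translation":[0.05,-0.01,0],"angular":[0,0,0],"hand":-1},{"translation":[0.05,-0.01,0],"angular":[0,0,0],"hand":-1}]'| grep -v rot; python3 -m pendant '[{"translation":[0.05,-0.01,0],"angular":[0,0,0],"hand":-1},{"translation":[0.05,-0.01,0],"angular":[0,0,0],"hand":-1}]'| grep -v rot
```

```text
time: 15.35
ee_pos: [0.5086, -0.1984, 0.0534]
ft_force: [-3.2, 0.0, 1.0]
width: 0.0002
time: 15.55
ee_pos: [0.5097, -0.1986, 0.0534]
ft_force: [-3.7, -0.7, 1.0]
width: 0.0004
time: 15.75
ee_pos: [0.5107, -0.1988, 0.0535]
ft_force: [-4.0, 0.8, 1.4]
width: 0.0004
```

```bash
python3 -m pendant '[{"translation":[0.05,-0.01,0],"angular":[0,0,0],"hand":-1},{"translation":[0.05,-0.01,0],"angular":[0,0,0],"hand":-1}]'| grep -v rot; python3 -m pendant '[{"translation":[0.05,-0.01,0],"angular":[0,0,0],"hand":-1},{"translation":[0.05,-0.01,0],"angular":[0,0,0],"hand":-1}]'| grep -v rot
```

```text
time: 15.95
ee_pos: [0.5118, -0.1991, 0.0535]
ft_force: [-3.8, -0.5, -1.0]
width: 0.0004
time: 16.15
ee_pos: [0.5128, -0.1993, 0.0535]
ft_force: [-5.2, -0.2, 0.3]
width: 0.0006
```

```bash
python3 -m pendant '[{"translation":[0.05,-0.01,0],"angular":[0,0,0],"hand":-1},{"translation":[0.05,-0.01,0],"angular":[0,0,0],"hand":-1}]'| grep -v rot; python3 -m pendant '[{"translation":[0.05,-0.01,0],"angular":[0,0,0],"hand":-1},{"translation":[0.05,-0.01,0],"angular":[0,0,0],"hand":-1}]'| grep -v rot
```

```text
time: 16.35
ee_pos: [0.5137, -0.1995, 0.0535]
ft_force: [-5.2, -0.1, 0.6]
width: 0.0004
time: 16.55
ee_pos: [0.5147, -0.1997, 0.0535]
ft_force: [-5.4, 0.4, 0.9]
width: 0.0002
```

```bash
python3 -m pendant '[{"translation":[0.05,-0.01,0],"angular":[0,0,0],"hand":-1}]'| grep -v rot; python3 -m pendant '[{"translation":[0.05,0,0],"angular":[0,0,0],"hand":-1}]'| grep -v rot
```

```text
time: 16.65
ee_pos: [0.5153, -0.1998, 0.0535]
ft_force: [-3.4, -0.3, -0.1]
width: 0.0005
time: 16.75
ee_pos: [0.5162, -0.1998, 0.0537]
ft_force: [-2.3, -0.4, -0.8]
width: 0.0008
```

```bash
python3 -m pendant '[{"translation":[0.05,-0.01,0],"angular":[0,0,0],"hand":-1}]'| grep -v rot; python3 -m pendant '[{"translation":[0.05,0,0],"angular":[0,0,0],"hand":-1}]'| grep -v rot
```

```text
time: 16.85
ee_pos: [0.5174, -0.1998, 0.054]
ft_force: [-0.3, 0.1, 0.8]
width: 0.0005
time: 16.95
ee_pos: [0.5178, -0.1998, 0.054]
ft_force: [-1.8, -1.1, 0.9]
width: 0.0003
```

```bash
python3 -m pendant '[{"translation":[0.05,-0.01,0],"angular":[0,0,0],"hand":-1}]'| grep -v rot; python3 -m pendant '[{"translation":[0.03,0,0],"angular":[0,0,0],"hand":-1}]'| grep -v rot
```

```text
time: 17.05
ee_pos: [0.5179, -0.1998, 0.0538]
ft_force: [-1.8, 1.0, 0.4]
width: 0.0004
time: 17.15
ee_pos: [0.5179, -0.1998, 0.0537]
ft_force: [-1.4, 0.2, 1.2]
width: 0.0006
```

```bash
python3 -m pendant '[{"translation":[0.03,0,0],"angular":[0,0,0],"hand":-1}]'| grep -v rot; python3 -m pendant '[{"translation":[0.03,0,0],"angular":[0,0,0],"hand":-1}]'| grep -v rot
```

```text
time: 17.25
ee_pos: [0.518, -0.1998, 0.0536]
ft_force: [-2.1, 0.6, 1.1]
width: 0.0001
time: 17.35
ee_pos: [0.5181, -0.1998, 0.0535]
ft_force: [-3.8, 0.7, 2.4]
width: 0.0002
```

```bash
python3 -m pendant '[{"translation":[0.03,0,0],"angular":[0,0,0],"hand":-1}]'| grep -v rot; python3 -m pendant '[{"translation":[0.03,0,0],"angular":[0,0,0],"hand":-1}]'| grep -v rot
```

```text
time: 17.45
ee_pos: [0.5182, -0.1999, 0.0534]
ft_force: [-4.4, 0.7, 1.8]
width: 0.0
time: 17.55
ee_pos: [0.5184, -0.1999, 0.0534]
ft_force: [-5.3, 0.6, 2.5]
width: 0.0005
```

```bash
for k in 1; do python3 -m pendant '[{"translation":[0.04,0,0],"angular":[0,0,0],"hand":-1},{"translation":[0.04,0,0],"angular":[0,0,0],"hand":-1}]'| grep -v rot; done; python3 -m pendant '[{"translation":[0.03,0,0],"angular":[0,0,0],"hand":-1},{"translation":[0.03,0,0],"angular":[0,0,0],"hand":-1}]'| grep -v rot
```

```text
time: 17.75
ee_pos: [0.5187, -0.1999, 0.0532]
ft_force: [-8.2, 0.4, 2.1]
width: 0.0006
time: 17.95
ee_pos: [0.519, -0.1999, 0.053]
ft_force: [-8.8, 0.4, 4.5]
width: 0.0002
```

```bash
python3 -m pendant '[{"translation":[0.03,0,0],"angular":[0,0,0],"hand":-1},{"translation":[0,0,0],"angular":[0,0,0],"hand":-1}]'| grep -v rot
```

```text
time: 18.15
ee_pos: [0.519, -0.1999, 0.0529]
ft_force: [-9.6, 0.7, 4.4]
width: 0.0006
```

```bash
python3 -m pendant '[{"translation":[0.04,0,0],"angular":[0,0,0],"hand":-1},{"translation":[0,0,0],"angular":[0,0,0],"hand":-1}]'| grep -v rot; python3 -m pendant '[{"translation":[0.04,0,0],"angular":[0,0,0],"hand":-1},{"translation":[0,0,0],"angular":[0,0,0],"hand":-1}]'| grep -v rot
```

```text
time: 18.35
ee_pos: [0.5192, -0.1999, 0.0528]
ft_force: [-10.5, 1.2, 4.4]
width: 0.0004
time: 18.55
ee_pos: [0.5194, -0.1999, 0.0527]
ft_force: [-10.0, 1.9, 5.2]
width: 0.0003
```

```bash
python3 -m pendant '[{"translation":[0.03,0,0],"angular":[0,0,0],"hand":-1},{"translation":[0,0,0],"angular":[0,0,0],"hand":-1}]'| grep -v rot
```

```text
time: 18.75
ee_pos: [0.5195, -0.2, 0.0527]
ft_force: [-11.4, 0.3, 5.3]
width: 0.0006
```

```bash
python3 -m pendant '[{"translation":[0.04,0,0],"angular":[0,0,0],"hand":-1},{"translation":[0,0,0],"angular":[0,0,0],"hand":-1}]'| grep -v rot; python3 -m pendant '[{"translation":[0.03,0,0],"angular":[0,0,0],"hand":-1},{"translation":[0,0,0],"angular":[0,0,0],"hand":-1}]'| grep -v rot
```

```text
time: 18.95
ee_pos: [0.5196, -0.1999, 0.0526]
ft_force: [-13.0, 0.5, 5.1]
width: 0.0004
time: 19.15
ee_pos: [0.5198, -0.2, 0.0525]
ft_force: [-13.7, 1.9, 5.8]
width: 0.0006
```

```bash
python3 -m pendant '[{"translation":[0.02,0,0],"angular":[0,0,0],"hand":-1},{"translation":[0,0,0],"angular":[0,0,0],"hand":-1}]'| grep -v rot
```

```text
time: 19.35
ee_pos: [0.5198, -0.2, 0.0525]
ft_force: [-14.1, 1.4, 5.9]
width: 0.0006
```

I've reached 14 N on the bumper, so I'll back off gently and check.

```bash
python3 -m pendant '[{"translation":[-0.1,0,0],"angular":[0,0,0],"hand":-1},{"translation":[-0.2,0,0],"angular":[0,0,0],"hand":-1},{"translation":[-0.3,0,0],"angular":[0,0,0],"hand":-1},{"translation":[-1,0,0],"angular":[0,0,0],"hand":-1},{"translation":[-3,0,0],"angular":[0,0,0],"hand":-1},{"translation":[-4,0,1],"angular":[0,0,0],"hand":-1},{"translation":[-4,0,3],"angular":[0,0,0],"hand":-1},{"translation":[0,3,4],"angular":[0,0,0],"hand":-1},{"translation":[0,4,4],"angular":[0,0,0],"hand":-1},{"translation":[0,4,4],"angular":[0,0,0],"hand":-1},{"translation":[0,4,4],"angular":[0,0,0],"hand":-1},{"translation":[0,4,0],"angular":[0,0,0],"hand":-1},{"translation":[0,0,0],"angular":[0,0,0],"hand":-1}]'
python3 - <<'E'
from h import *
for c in("scene","top"): 
    cv2.imwrite(f"pics/{c}9.png",r.camera(c)[:,:,::-1])
    for n in("canister_mid","bay","gate_end","jug","jar"): print(c,n,[(d["point"],round(d["confidence"],2)) for d in r.mark_of(c,n)[:1]])
a=cv2.imread("pics/scene9.png"); cv2.imwrite("pics/s9.png",cv2.resize(a[235:405,110:315],None,fx=3.5,fy=3.5,interpolation=cv2.INTER_CUBIC))
a=cv2.imread("pics/top9.png"); cv2.imwrite("pics/t9.png",cv2.resize(a[145:270,300:440],None,fx=5,fy=4.8,interpolation=cv2.INTER_CUBIC))
E
```

```text
time: 20.65
ee_pos: [0.4059, -0.0191, 0.2355]
eef_rot: [0.04, 0.651, -0.033, 0.758]
ft_force: [-0.4, -1.0, -0.7]
width: 0.0002
scene canister_mid [([337.0, 209.1], 0.92)]
scene bay []
scene gate_end [([311.6, 170.8], 0.92)]
scene jug [([199.3, 297.3], 0.68)]
scene jar [([316.1, 258.0], 0.9)]
top canister_mid [([184.7, 393.2], 0.94)]
top bay [([192.4, 387.2], 0.61)]
top gate_end [([225.4, 389.6], 0.58)]
top jug [([244.0, 230.0], 0.85)]
top jar [([191.4, 345.2], 0.84)]
```

View pics/s9.png

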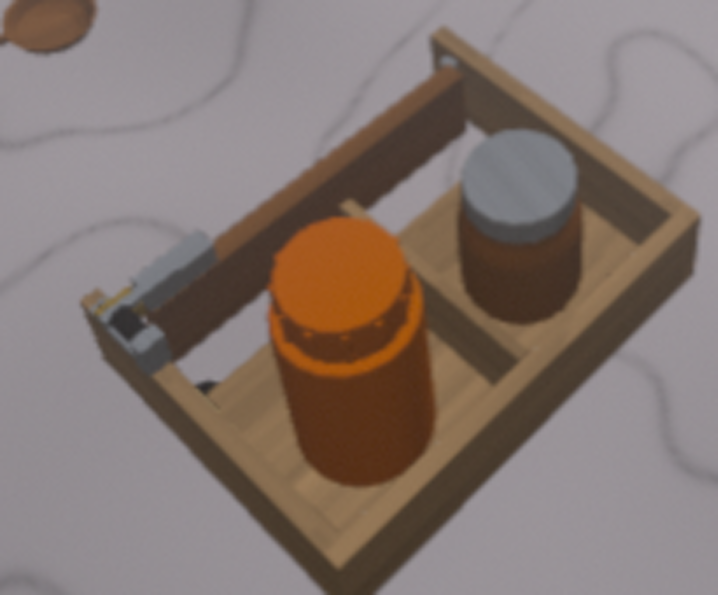

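View pics/t9.png

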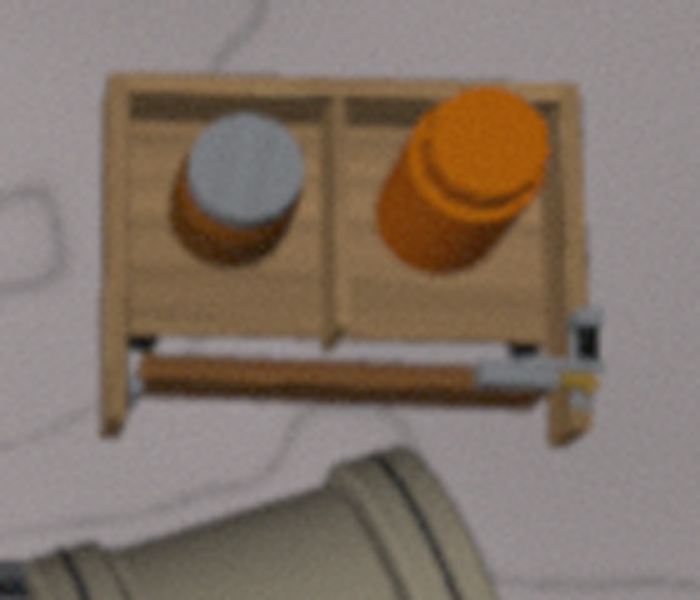

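View pics/scene9.png

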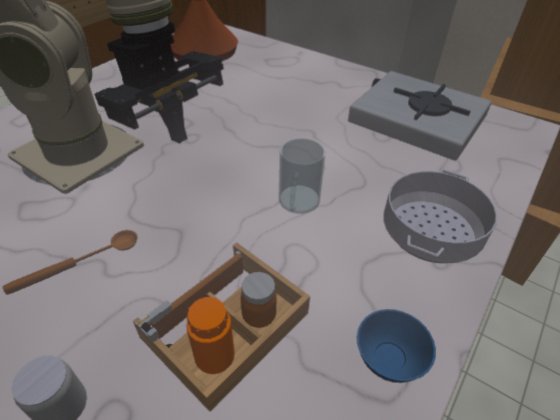

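The gate now lies along the caddy's front with the tongue at the strike pin, at about (580,380) in the zoomed top view. The canister, jar and jug are all standing. The force rose to 5 N, dropped to about 0, then climbed to 14 N, which matches a snap-in followed by the bumper. I'm handing in.

Run:
```python
from h import *
np.set_printoptions(precision=4,suppress=True)
print(atz("top",(184.7,393.2),.066),atz("top",(192.4,387.2),.006),tri((311.6,170.8),(225.4,389.6))[0])
print(r.close_job())
```

```text
[ 0.6225 -0.2089  0.066 ] [ 0.6223 -0.2066  0.006 ] [ 0.536  -0.197   0.0304]
the job is handed in; nothing more can be done
None
```

I stood the canister upright in the right bay, let go of it, and pushed the gate shut. I handed the job in at about 21 s of the 64 s allowed; it reports no verdict.

- **Gate:** pushing near gate_end, the wrist force rose to about 5 N as the tongue rode up and fell to about 0 as it snapped in. It then climbed on the bumper to 14.1 N along the push, about 15 N in all counting an upward part. That stays under the 20 N limit. The last pictures show the gate closed after I backed off, with the tongue at the strike pin.
- **Canister:** the last top picture puts its axis about 2–3 mm from the bay's middle, standing upright and released.
- **Jar and jug:** both looked unmoved in the last pictures.

No check failed, though a few position estimates disagreed. The two cameras differed by up to about 1 cm on some points, so I relied on the caddy's edges and on touch. One early top-view detection of the jar was wrong and I ignored it. I inferred the latch from the force pattern and the pictures; the joints themselves could not be read, and I did not pull or re-touch the gate to confirm it holds.

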